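# Load the autosampler's rinse tray and slide it shut

### The job

Draw the sampler's tray all the way out by its handle tab. Take the two vials out of the slanted rack and stand them upright on the tray, the tall vial in the deep collar and the short vial in the low collar, setting them down rather than dropping them; then gently slide the tray fully home under the sampler head with both vials standing in it. Leave the beaker, jar and screwdriver where they are.

Things in the scene. Friction and masses are not known exactly. Their poses are not given: they have to be found in the camera images.
- tall_vial: brown glass vial with blue cap, 130 mm tall: body 34 mm in diameter up to 104 mm from the foot, then shoulder and 27 mm cap; about 140 g (varies). Origin: centre of its foot (underside); z runs along its axis towards the cap. It starts leaning in one of the rack's two places (which one varies), its axis 30 degrees from vertical
- short_vial: brown glass vial with blue cap, 90 mm tall: body 34 mm in diameter up to 64 mm from the foot, then shoulder and 27 mm cap; about 100 g (varies). Origin: centre of its foot (underside); z runs along its axis towards the cap. It starts leaning in one of the rack's two places (which one varies), its axis 30 degrees from vertical
- rack: white slanted rack, fixed, 130 x 190 mm. Origin on the bench midway below the vials' feet; y along the row. Places at y = +45 and -45 mm: foot centre at x 0, z 35 mm, vial leaning 30 deg to its -x (roughly to the robot's left) on a 22 mm wide strip under it, 80 mm long from the foot. Cheeks (43 mm apart, 5 mm thick) flank it up to 30 mm from the foot; above that its sides are free
- sampler: white autosampler station, fixed. Origin on the bench under the tray's handle tab when shut; the tray slides out along its +y. Base rail 130 mm wide (x), y -360 to +170 mm, 32 mm high; tower at y -358 to -273 mm, 310 mm high; the head overhangs from it to y -130 mm, 90 mm wide, from 200 to 310 mm above the bench
- tray (a joint): travel of the black tray in m: 0 = fully home (shut, against its stop), 0.15 = fully out (against its stop), moving along +y of the sampler. It starts nearly shut. Sliding it takes about 2 N, and it stays where it is left
- tray_handle (a point): centre of the top edge of the tray's upright aluminium handle tab at the tray's +y end: 14 mm thick (along sampler y), 50 mm wide (along sampler x), standing 54 mm above the tray's top; its top edge is 88 mm above the bench. Axes as the sampler's
- low_collar (a point): middle of the low collar, a grey ring on the tray, 22 mm high, bore 39 mm, outside 50 mm. The point lies on the tray's top face (the floor on which a vial stands), 34 mm above the bench; 80 mm from the handle tab towards sampler -y. Axes as the sampler's
- deep_collar (a point): middle of the deep collar, a grey ring on the tray, 40 mm high, bore 39 mm, outside 50 mm. The point lies on the tray's top face (the floor on which a vial stands), 34 mm above the bench; 175 mm from the handle tab towards sampler -y, right under the head when the tray is shut. Axes as the sampler's
- beaker: bystander: open glass beaker, 70 mm across, 85 mm high, beyond the work; origin at the centre of its underside
- jar: bystander: glass jar with white lid, 60 mm across, 75 mm high, beyond the work; origin at the centre of its underside
- screwdriver: bystander: black-handled screwdriver, 160 mm long, lying on the bench behind the rack; origin under it, x along it towards the tip

How it is judged:
By the outcome, as a careful person would: the job done as asked, in the order asked, and still so for the second after the job is handed in, with the robot touching nothing.
It also fails if it takes over 72 s, if anything falls off the work surface, if the arm or the gripper's body presses on something with over 40 N, if the wrist force passes 120 N, or if a joint passes its speed limit or range.

### The arm

A 6-joint arm with a two-finger parallel gripper is mounted at the origin on the work surface. World frame = base frame: x ahead of the robot, y to its left, z up, the work surface at z = 0. Lengths are in m, angles in rad, forces in N, time in s.
With the tool pointing down it reaches from about 0.35 to 0.975 m from the base axis. Payload 4.9 kg.
Tool frame: the origin (TCP) lies at the very end of the fingers, on their centre line; the grasp point (between the pads) lies ctrl.hold_point_z behind it (ctrl.hold_point_z is the distance from the TCP to the grasp point, in m); z points along the fingers, y is the line along which they close (so a half turn about z gives the same grasp; the last joint's range is limited). The gripper opens to 85 mm and grips with 20 to 120 N. Pads are 22 mm wide; open, the fingers measure 114 mm over their backs; the gripper's body (76 mm by 85 mm) begins 54 mm behind the grasp point. The pads swing forward as they close: fully open they stand 13 mm farther back than shut.
Start: joints at [1.173, 0.053, 1.613, -0, 1.476, -0.119], TCP at [0.172, 0.601, 0.231] pointing down, gripper open.
Joint ranges: [-3.01, 3.01], [-1.01, 2.22], [0.06, 2.58], [-1.02, 4.17], [0.09, 2.62], [-3.14, 3.14]. Speed limits (rad/s): [2.57, 2.57, 3.14, 3.14, 3.14, 3.14].

### API

Orientations are given as a rotation vector (axis times angle).
In Python, from station import ctrl gives the robot as it stands. The module is installed in compiled form; this text tells all that it offers.
- The arm moves only by the tool jog_arm, never from a script. Its argument "deltas" is a list of rows, each a list of 3 entries, a list of its own where there are three numbers: the closure, from -1 (fully open) to 1 (shut), then the shift along the world's x, y, z scaled (see below), then the turn, a rotation vector about the world's x, y, z scaled (see below). A call has 1 to 12 rows; each row is the pose to reach, as a shift and turn from the pose commanded when the call began, turning the shorter way round; what a row does not reach only later rows make up. The controller multiplies each number of a shift by 0.4 m and each number of a turn by 180 degrees. A row lasts 1/12 s, in which the tool goes at most 41.7 mm and 7.16 degrees, less where a joint would pass 70% of its speed; a pose out of reach is approached as far as the arm can. A call with a number of a shift or a turn outside -1 to 1 is refused whole. A call with a gripper value outside its range is refused whole. The fingers move at their own pace and stop on an object; "squeeze" is the grip in N (left out, the last holds). Time passes only in rows, so rows that repeat a pose let the fingers close. It gives the time, the measured TCP pose, the force, the opening and the grip force at its end, in the units of the state.
- ctrl.get_obs(): the state, without advancing time (a new reading comes with each control period).
- ctrl.get_image(name): name is "scene" or "top"; returns the picture (480x640x3 uint8, red, green, blue); there is no depth.
- ctrl.get_calibration(name): a dict with "K" (3x3 intrinsics, pixels), "extrinsics" (4x4, takes a point from world to camera coordinates). Camera axes: x right, y down, z forward; pixel columns grow to the right and rows downward; lengths in m; the calibration is good to about 2 mm. A picture is of the moment at which its call begins. get_calibration takes no time and is no camera call.
- ctrl.finish_job(): hands the job in; it is judged then, once.
The state is a dict: "t": time; "q": joint angles; "dq": joint speeds; "effort": joint torques, N m; "tool_pos": TCP position; "tool_rot": TCP orientation; "contact_force": force on the tool from outside, world axes, zero at the start; "wrist_torque": the same for the moment, N m; "opening": finger opening in m; "grip_force": force on a finger pad.
Only numpy, scipy, OpenCV 4.12 (cv2) and the standard library are available. Lean on these libraries where they do the work, as an engineer would, in place of code of your own. Each camera call takes 0.05 s, during which the arm holds its last target. There are 200 camera calls.

## Working session

There is one attempt and no reset: what is moved stays moved. The work goes in short steps, Python scripts to look and compute and a tool call to move; the robot and the scene stay as the last step left them, time stands still between calls to the robot, and variables do not carry over. Pictures are saved under pics/ and viewed, at most 12 in all, crops included, and the job is handed in when it is done.

Besides the shell and the picture viewer there is one more tool, called after ">>>" in YAML: its name, and indented under it one key for each argument. jog_arm: Moves the arm, as the interface text tells. Its arguments: {"type":"object","properties":{"deltas":{"type":"array","items":{"type":"array"}},"squeeze":{"type":"number"}},"required":["deltas"]}

```bash
mkdir -p pics; python3 - <<'E'
from station import ctrl
import cv2,numpy as np
np.set_printoptions(precision=4,suppress=True)
for n in("scene","top"):
    im=ctrl.get_image(n);cv2.imwrite(f"pics/{n}0.png",im[:,:,::-1])
    c=ctrl.get_calibration(n);print(n,np.array(c["K"]),np.array(c["extrinsics"]))
o=ctrl.get_obs();print(o,ctrl.hold_point_z)
E
```

```text
scene [[611.4838   0.     320.7832]
 [  0.     611.4838 250.4936]
 [  0.       0.       1.    ]] [[ 0.6192  0.7852 -0.0062 -0.3928]
 [ 0.5859 -0.4673 -0.6621 -0.3342]
 [-0.5227  0.4063 -0.7494  1.5165]
 [ 0.      0.      0.      1.    ]]
top [[515.3519   0.     334.2682]
 [  0.     515.3519 241.7899]
 [  0.       0.       1.    ]] [[ 0.0188 -0.999   0.0413 -0.0337]
 [-0.9982 -0.0211 -0.0554  0.6382]
 [ 0.0562 -0.0402 -0.9976  0.9143]
 [ 0.      0.      0.      1.    ]]
{'t': 0.1, 'q': array([ 1.173 ,  0.0533,  1.6142,  0.    ,  1.476 , -0.119 ]), 'dq': array([ 0.0004, -0.0021, -0.002 ,  0.001 ,  0.0024, -0.0004]), 'effort': array([ -0.0001, -39.4903, -37.1363,  -0.0001,   0.0039,   0.    ]), 'tool_pos': array([0.1718, 0.6003, 0.2302]), 'tool_rot': array([-0.4364, -3.1106,  0.0028]), 'contact_force': array([ 0.0644, -0.2874,  0.104 ]), 'wrist_torque': array([ 0.0189, -0.0178,  0.0123]), 'grip_force': 0.0, 'opening': 0.08584250377959537} 0.0187
```

View pics/scene0.png

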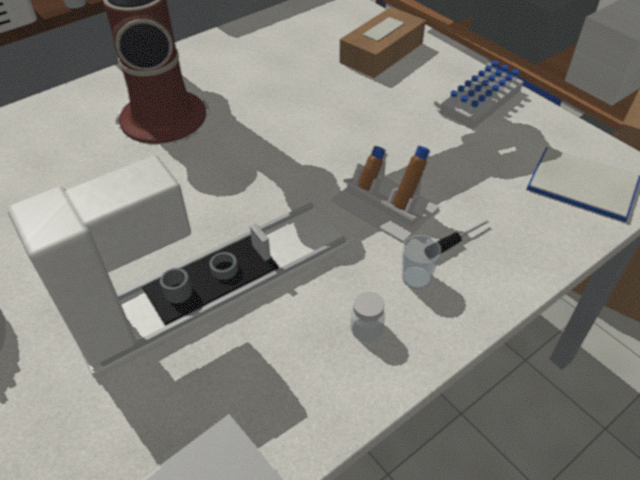

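View pics/top0.png

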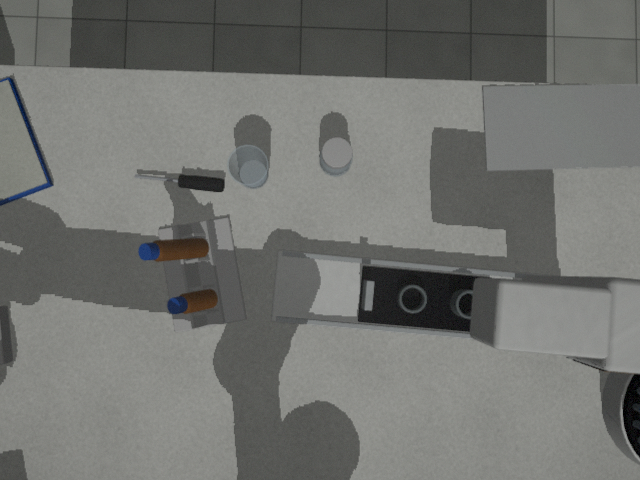

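The scene view shows the rack at (395,185) with the tall vial at (410,180) and the short one at (372,170). The handle tab is at (260,240) and the collars at (175,283) and (223,265). In the top view the tall vial is at (175,249), the short one at (192,301), the tab at (369,296), and the sampler slides roughly along world y. The arm is out of view.

```bash
cat > h.py <<'E'
import numpy as np,cv2
from scipy.spatial.transform import Rotation as R
from station import ctrl
np.set_printoptions(precision=4,suppress=True)
def cal(n):
    c=ctrl.get_calibration(n);return np.array(c["K"]),np.array(c["extrinsics"])
def ray(n,p):
    K,E=cal(n);d=E[:3,:3].T@np.linalg.inv(K)@[p[0],p[1],1];return -E[:3,:3].T@E[:3,3],d/np.linalg.norm(d)
def on(n,p,z):
    o,d=ray(n,p);return o+d*(z-o[2])/d[2]
def tri(pa,pb):
    (a,d),(b,e)=ray("scene",pa),ray("top",pb)
    s=np.linalg.lstsq(np.c_[d,-e],b-a,rcond=None)[0];p,q=a+d*s[0],b+e*s[1]
    return (p+q)/2,np.linalg.norm(p-q)
def blobs(m,amin):
    n,l,s,c=cv2.connectedComponentsWithStats(m.astype(np.uint8));return [(c[i],s[i]) for i in range(1,n) if s[i,4]>=amin]
def img(n,f=None):
    return ctrl.get_image(n) if f is None else cv2.imread(f)[:,:,::-1].copy()
E
python3 - <<'E'
from h import *
for n in("scene","top"):
    I=img(n,f"pics/{n}0.png");h=cv2.cvtColor(I,cv2.COLOR_RGB2HSV);H,S,V=cv2.split(h)
    blue=(H>100)&(H<130)&(S>130)&(V>50);br=(H<20)&(S>120)&(V>50)
    for k,m in(("blue",blue),("brown",br)):
        for c,s in blobs(m,40):
            if 130<c[0]<230 and 220<c[1]<330 and n=="top" or 340<c[0]<440 and 130<c[1]<220 and n=="scene": print(n,k,c,s)
I=img("top","pics/top0.png")
cv2.imwrite("pics/c0.png",cv2.resize(I[200:350,150:500,::-1],None,fx=2.28,fy=2.28,interpolation=cv2.INTER_CUBIC))
g=cv2.cvtColor(I,cv2.COLOR_RGB2GRAY);print(g[275:318:3,355:385])
E
```

```text
scene blue [378.1348 152.1685] [373 147  11  11  89]
scene blue [421.7732 152.2268] [416 147  12  12  97]
scene brown [369.2659 172.1108] [359 156  22  33 361]
scene brown [408.7571 181.9625] [393 157  32  52 667]
top blue [148.4    251.3509] [139 243  20  17 285]
top blue [176.739  304.8795] [168 297  19  17 249]
top brown [181.796 250.789] [156 240  52  21 706]
top brown [200.204  301.6807] [184 290  33  23 451]
[[155 154 153 152 145 102  93  33  33  28  35  32  29  35  36  39  33  28
   40  33  34  34  38  33  27  33  30  29  40  29]
 [153 152 151 153 144  98  73  24  26  31  30  28  32  33  24  37  27  34
   37  37  28  38  36  33  37  33  36  35  37  31]
 [151 153 151 152 143  91  53  36  48  61  63  75 109 115 111 111 108 104
   93  64  29  38  36  37  28  34  29  26  29  34]
 [155 155 154 153 143  93  39  38  52  61  68  89 126 130 127 127 128 126
  122  77  30  32  34  37  31  36  38  34  29  34]
 [156 156 155 152 142  77  28  39  62  63  74 107 126 127 128 130 127 130
  114  50  39  33  33  34  33  31  34  34  37  31]
 [154 155 153 154 142  71  27  44  61  61  76 115 129 127
[... 493 characters left out ...]
126 129 132 128 128 111
   40  32  30  32  33  35  38  32  34  36  28  20]
 [154 153 144  94  44  31  53  58  61  79 124 128 127 128 129 128 122  88
   33  27  35  38  32  29  30  31  32  26  30  32]
 [151 151 145  89  21  36  42  54  64  94 128 132 130 127 125 128 120  72
   36  39  32  29  29  28  30  30  34  33  34  32]
 [150 142  95  71  32  34  32  40  34  39  39  37  37  44  49  44  50  33
   39  33  31  32  31  36  35  26  34  36  33  36]
 [152 141  91  58  33  33  34  40  29  35  36  36  38  32  30  34  36  34
   30  34  29  33  33  35  31  33  31  32  32  27]
 [101  96  89  42  39  29  29  34  32  34  32  30  33  29  36  31  34  32
   30  28  30  26  28  34  34  28  35  35  34  30]]
```

View pics/c0.png

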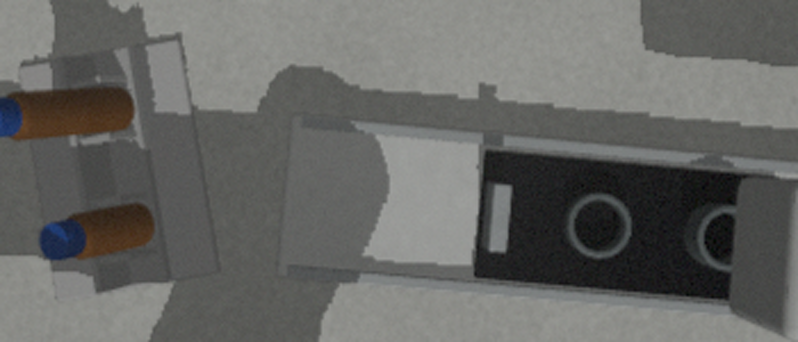

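```bash
python3 - <<'E'
from h import *
pts={"tall":((421.77,152.2),(148.4,251.35),(408.76,181.96),(181.8,250.8)),"short":((378.1,152.2),(176.74,304.88),(369.27,172.1),(200.2,301.7))}
for k,(a,b,c,d) in pts.items():
    (P,e),(Q,f)=tri(a,b),tri(c,d);v=(P-Q)/np.linalg.norm(P-Q)
    print(k,"cap",P,e,"body",Q,f,"dir",v,"tilt",np.degrees(np.arccos(v[2])),"yaw",np.degrees(np.arctan2(v[1],v[0])),"foot z=.035",Q+v*(.035-Q[2])/v[2],np.linalg.norm(P-Q))
I=img("top","pics/top0.png");g=cv2.cvtColor(I,cv2.COLOR_RGB2GRAY)
m=np.zeros_like(g);m[278:314,363:376]=(g[278:314,363:376]>95)
r=cv2.minAreaRect(np.argwhere(m)[:,::-1].astype(np.float32));print(r)
print("tab",on("top",r[0],.088));b=[on("top",p,.088) for p in cv2.boxPoints(r)];print(np.array(b))
for i in range(2):
    e=b[i+1]-b[i];print(np.linalg.norm(e),np.degrees(np.arctan2(e[1],e[0])))
s=g[270:325,380:440];m=((s>55)).astype(np.uint8)
for c in cv2.findContours(m,cv2.RETR_CCOMP,cv2.CHAIN_APPROX_NONE)[0]:
    if len(c)>30:
        e=cv2.fitEllipse(c);p=np.array(e[0])+[380,270];print("col",p,e[1],on("top",p,.056))
o=ctrl.get_obs();print(R.from_rotvec(o['tool_rot']).as_matrix())
E
```

```text
tall cap [0.6111 0.2729 0.1362] 0.00016215760629315195 body [0.6162 0.2374 0.0806] 0.004653632369807084 dir [-0.0769  0.5368  0.8402] tilt 32.83556985859785 yaw 98.15230301684588 foot z=.035 [0.6204 0.2083 0.035 ] 0.06609251659542553
short cap [0.5267 0.2357 0.1011] 0.0008100245267905193 body [0.5313 0.2075 0.0653] 0.004610909378754439 dir [-0.0998  0.615   0.7821] tilt 38.54249308256498 yaw 99.21995777847509 foot z=.035 [0.5351 0.1837 0.035 ] 0.04582400180363457
((369.0137939453125, 295.3345031738281), (7.557138919830322, 29.065919876098633), 4.763641834259033)
tab [ 0.5465 -0.0779  0.088 ]
[[ 0.5228 -0.07    0.088 ]
 [ 0.571  -0.0733  0.088 ]
 [ 0.5702 -0.0859  0.088 ]
 [ 0.522  -0.0826  0.088 ]]
0.04831817198920289 -3.9127653603180463
0.012680954443482889 -93.70432133734991
col [412.4837 298.723 ] (27.36310577392578, 27.61012840270996) [ 0.5404 -0.1573  0.056 ]
col [412.4812 298.7085] (22.689838409423828, 23.68399429321289) [ 0.5405 -0.1573  0.056 ]
col [432.0723 270.8149] (1.871592402458191, 34.1884765625) [ 0.5895 -0.1912  0.056 ]
[[-0.9614  0.2752 -0.0007]
 [ 0.2752  0.9614 -0.0017]
 [ 0.0002 -0.0018 -1.    ]]
```

>>> jog_arm:
  deltas:
    - [-0.2, [0.475, -0.85, 0.025], [0, 0, 0.0656]]
    - [-0.2, [0.475, -0.85, 0.025], [0, 0, 0.0656]]
    - [-0.2, [0.475, -0.85, 0.025], [0, 0, 0.0656]]
    - [-0.2, [0.475, -0.85, 0.025], [0, 0, 0.0656]]
    - [-0.2, [0.475, -0.85, 0.025], [0, 0, 0.0656]]
    - [-0.2, [0.475, -0.85, 0.025], [0, 0, 0.0656]]
    - [-0.2, [0.475, -0.85, 0.025], [0, 0, 0.0656]]
    - [-0.2, [0.475, -0.85, 0.025], [0, 0, 0.0656]]
    - [-0.2, [0.475, -0.85, 0.025], [0, 0, 0.0656]]
    - [-0.2, [0.475, -0.85, 0.025], [0, 0, 0.0656]]
    - [-0.2, [0.475, -0.85, 0.025], [0, 0, 0.0656]]
  squeeze: 40

```text
t: 1.02
tool_pos: [0.3632, 0.2582, 0.2411]
tool_rot: [0.123, 3.139, -0.001]
contact_force: [0.3, 0.4, 0.1]
opening: 0.0511
grip_force: 0.0
```

>>> jog_arm:
  deltas:
    - [-0.2, [0.461, -0.848, 0], [0, 0, 0]]
    - [-0.2, [0.461, -0.848, 0], [0, 0, 0]]
    - [-0.2, [0.461, -0.848, -0.05], [0, 0, 0]]
    - [-0.2, [0.461, -0.848, -0.1], [0, 0, 0]]
    - [-0.2, [0.461, -0.848, -0.2], [0, 0, 0]]
    - [-0.2, [0.461, -0.848, -0.25], [0, 0, 0]]
    - [-0.2, [0.461, -0.848, -0.25], [0, 0, 0]]
    - [-0.2, [0.461, -0.848, -0.25], [0, 0, 0]]
    - [-0.2, [0.461, -0.848, -0.25], [0, 0, 0]]
    - [-0.2, [0.461, -0.848, -0.25], [0, 0, 0]]
    - [-0.2, [0.461, -0.848, -0.25], [0, 0, 0]]

```text
t: 1.93
tool_pos: [0.5463, -0.0808, 0.1374]
tool_rot: [-0.119, -3.134, -0.001]
contact_force: [0.1, 0.5, -0.3]
opening: 0.0516
grip_force: 0.0
```

```bash
python3 - <<'E'
from h import *
print(ctrl.get_obs()['tool_pos'])
I=img("scene");cv2.imwrite("pics/s1.png",cv2.resize(I[120:360,100:420,::-1],None,fx=2,fy=2))
E
```

```text
[ 0.5463 -0.0808  0.1374]
```

View pics/s1.png

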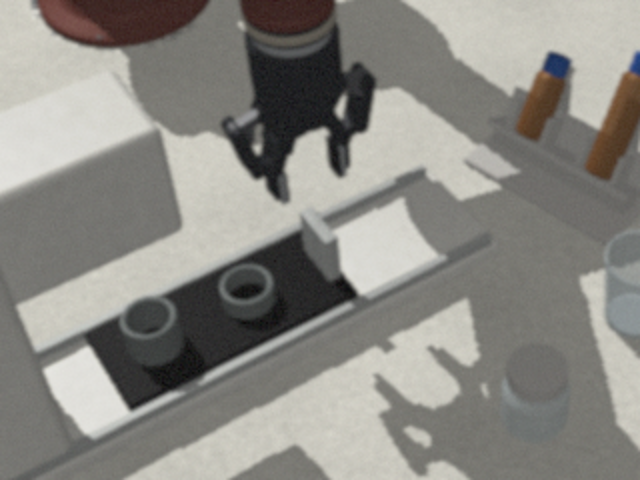

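The fingers straddle the tab, with the tips at about (280,190) and (340,165) and the tab at (322,240) in the crop. Next I descend and close.

>>> jog_arm:
  deltas:
    - [-0.2, [0, 0, -0.07], [0, 0, 0]]
    - [-0.2, [0, 0, -0.14], [0, 0, 0]]
    - [-0.2, [0, 0, -0.195], [0, 0, 0]]
    - [-0.2, [0, 0, -0.195], [0, 0, 0]]
    - [1, [0, 0, -0.195], [0, 0, 0]]
    - [1, [0, 0, -0.195], [0, 0, 0]]
    - [1, [0, 0, -0.195], [0, 0, 0]]
    - [1, [0, 0, -0.195], [0, 0, 0]]
    - [1, [0, 0, -0.195], [0, 0, 0]]
    - [1, [0, 0, -0.195], [0, 0, 0]]
  squeeze: 40

```text
t: 2.82
tool_pos: [0.548, -0.0783, 0.066]
tool_rot: [0.114, 3.136, -0.0]
contact_force: [-2.0, 2.1, 7.4]
opening: 0.0131
grip_force: 41.4
```

>>> jog_arm:
  deltas:
    - [1, [0.002, 0.03, 0], [0, 0, 0]]
    - [1, [0.004, 0.06, 0], [0, 0, 0]]
    - [1, [0.007, 0.09, 0], [0, 0, 0]]
    - [1, [0.009, 0.12, 0], [0, 0, 0]]
    - [1, [0.011, 0.15, 0], [0, 0, 0]]
    - [1, [0.013, 0.18, 0], [0, 0, 0]]
    - [1, [0.016, 0.21, 0], [0, 0, 0]]
    - [1, [0.018, 0.24, 0], [0, 0, 0]]
    - [1, [0.02, 0.27, 0], [0, 0, 0]]
    - [1, [0.022, 0.3, 0], [0, 0, 0]]
    - [1, [0.024, 0.32, 0], [0, 0, 0]]
    - [1, [0.025, 0.33, 0], [0, 0, 0]]

```text
t: 3.82
tool_pos: [0.5579, 0.0539, 0.066]
tool_rot: [0.113, 3.136, -0.002]
contact_force: [-2.8, -2.1, 7.9]
opening: 0.013
grip_force: 41.6
```

>>> jog_arm:
  deltas:
    - [1, [0.001, 0.008, 0], [0, 0, 0]]
    - [1, [0.001, 0.016, 0], [0, 0, 0]]
    - [1, [0.002, 0.022, 0], [0, 0, 0]]
    - [1, [0.002, 0.026, 0], [0, 0, 0]]
    - [1, [0.002, 0.026, 0], [0, 0, 0]]

```text
t: 4.23
tool_pos: [0.5586, 0.0639, 0.066]
tool_rot: [0.114, 3.136, -0.001]
contact_force: [-2.7, 0.1, 7.2]
opening: 0.0134
grip_force: 41.6
```

>>> jog_arm:
  deltas:
    - [1, [0.001, 0.008, 0], [0, 0, 0]]
    - [1, [0.001, 0.014, 0], [0, 0, 0]]
    - [1, [0.002, 0.02, 0], [0, 0, 0]]
    - [1, [0.002, 0.02, 0], [0, 0, 0]]

```text
t: 4.57
tool_pos: [0.5588, 0.0663, 0.066]
tool_rot: [0.113, 3.139, -0.02]
contact_force: [-6.4, -20.7, 9.3]
opening: 0.0129
grip_force: 42.4
```

>>> jog_arm:
  deltas:
    - [-0.2, [0, -0.01, 0], [0, 0, 0]]
    - [-0.2, [0, -0.01, 0], [0, 0, 0]]
    - [-0.2, [0, -0.01, 0], [0, 0, 0]]
    - [-0.2, [0, -0.01, 0], [0, 0, 0]]
    - [-0.2, [0, -0.01, 0.1], [0, 0, 0]]
    - [-0.2, [0, -0.01, 0.2], [0, 0, 0]]
    - [-0.2, [0, -0.01, 0.3], [0, 0, 0]]
    - [-0.2, [0, -0.01, 0.4], [0, 0, 0]]
    - [-0.2, [0, -0.01, 0.5], [0, 0, 0]]
    - [-0.2, [0, -0.01, 0.5], [0, 0, 0]]

```text
t: 5.4
tool_pos: [0.5621, 0.0687, 0.2745]
tool_rot: [0.112, 3.122, 0.001]
contact_force: [1.2, -0.1, 1.2]
opening: 0.0511
grip_force: 0.0
```

```bash
cat >> h.py <<'E'
th=np.radians(11.2);dl=np.array([-np.sin(th),np.cos(th),0]);ry=np.array([np.cos(th),np.sin(th),0]);ez=np.array([0,0,1.])
ax=dl*.5+ez*np.cos(np.pi/6)
F={"tall":np.array([.6223,.2155,.035]),"short":np.array([.534,.198,.035])}
def tool(ydir,zdir):
    return np.c_[np.cross(ydir,zdir),ydir,zdir]
def grasp(k,dist,tilt,sgn=1):
    t=np.radians(tilt);z=-(dl*np.sin(t)+ez*np.cos(t));M=tool(sgn*ry,z)
    return F[k]+ax*dist+z*.0187,M
def rel(M,M0): return R.from_matrix(M@M0.T).as_rotvec()
E
python3 - <<'E'
from h import *
o=ctrl.get_obs();M0=R.from_rotvec(o['tool_rot']).as_matrix();print(o['tool_pos'],o['q'],M0[:,1])
for k,d in(("tall",.085),("short",.053)):
  for s in(1,-1):
    p,M=grasp(k,d,40,s);print(k,p,M[:,2],"shift/.4",(p-o['tool_pos'])/.4,"pre",(p-M[:,2]*.1-o['tool_pos'])/.4,"turn",rel(M,M0)/np.pi)
I=img("top");cv2.imwrite("pics/t2.png",cv2.resize(I[200:380,180:540,::-1],None,fx=2.2,fy=2.2,interpolation=cv2.INTER_CUBIC))
cv2.imwrite("pics/t2raw.png",I[:,:,::-1])
E
```

```text
[0.5621 0.0687 0.2745] [-0.01   -0.1207  1.7106  0.0003  1.5346 -1.509 ] [0.0717 0.9974 0.0013]
tall [0.6164 0.2454 0.0943] [ 0.1249 -0.6305 -0.766 ] shift/.4 [ 0.1356  0.4418 -0.4505] pre [ 0.1044  0.5995 -0.259 ] turn [-0.1542 -0.1739 -0.398 ]
tall [0.6164 0.2454 0.0943] [ 0.1249 -0.6305 -0.766 ] shift/.4 [ 0.1356  0.4418 -0.4505] pre [ 0.1044  0.5995 -0.259 ] turn [-0.1965  0.1729  0.557 ]
short [0.5312 0.2122 0.0666] [ 0.1249 -0.6305 -0.766 ] shift/.4 [-0.0773  0.3588 -0.5198] pre [-0.1085  0.5165 -0.3283] turn [-0.1542 -0.1739 -0.398 ]
short [0.5312 0.2122 0.0666] [ 0.1249 -0.6305 -0.766 ] shift/.4 [-0.0773  0.3588 -0.5198] pre [-0.1085  0.5165 -0.3283] turn [-0.1965  0.1729  0.557 ]
```

View pics/t2.png

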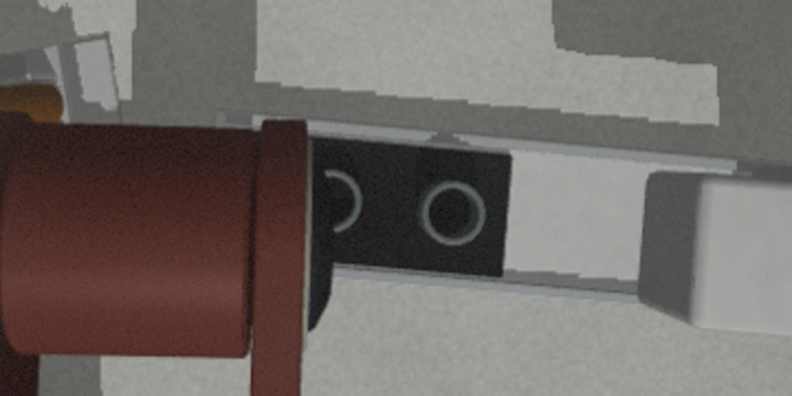

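The tray is out. The deep collar is visible at (452,212) in the crop and clear of the head, and the arm covers the tab. Next I swing to the tall vial.

>>> jog_arm:
  deltas:
    - [-0.4, [0.1, 0.6, -0.04], [-0.154, -0.174, -0.398]]
    - [-0.4, [0.1, 0.6, -0.04], [-0.154, -0.174, -0.398]]
    - [-0.4, [0.1, 0.6, -0.04], [-0.154, -0.174, -0.398]]
    - [-0.4, [0.1, 0.6, -0.04], [-0.154, -0.174, -0.398]]
    - [-0.4, [0.1, 0.6, -0.04], [-0.154, -0.174, -0.398]]
    - [-0.4, [0.1, 0.6, -0.04], [-0.154, -0.174, -0.398]]
    - [-0.4, [0.1, 0.6, -0.04], [-0.154, -0.174, -0.398]]
    - [-0.4, [0.1, 0.6, -0.04], [-0.154, -0.174, -0.398]]
    - [-0.4, [0.1, 0.6, -0.04], [-0.154, -0.174, -0.398]]
    - [-0.4, [0.1, 0.6, -0.04], [-0.154, -0.174, -0.398]]
    - [-0.4, [0.1, 0.6, -0.04], [-0.154, -0.174, -0.398]]
    - [-0.4, [0.1, 0.6, -0.04], [-0.154, -0.174, -0.398]]

```text
t: 6.45
tool_pos: [0.5969, 0.3087, 0.2453]
tool_rot: [1.604, 2.002, -0.571]
contact_force: [1.2, 0.5, 1.1]
opening: 0.0596
grip_force: 0.0
```

```bash
python3 - <<'E'
from h import *
o=ctrl.get_obs();M0=R.from_rotvec(o['tool_rot']).as_matrix();print(o['tool_pos'],o['q'],M0)
p,M=grasp("tall",.085,40);print(M,"shift/.4",(p-o['tool_pos'])/.4,"pre",(p-M[:,2]*.1-o['tool_pos'])/.4,"turn",rel(M,M0)/np.pi)
I=img("top","pics/t2raw.png");g=cv2.cvtColor(I,cv2.COLOR_RGB2GRAY)
s=g[275:320,365:410];m=(s>60).astype(np.uint8)
for c in cv2.findContours(m,cv2.RETR_CCOMP,cv2.CHAIN_APPROX_NONE)[0]:
    if len(c)>30:
        e=cv2.fitEllipse(c);q=np.array(e[0])+[365,275];print("deep",q,e[1],on("top",q,.074))
J=img("top");g=cv2.cvtColor(J,cv2.COLOR_RGB2GRAY);cv2.imwrite("pics/t3.png",cv2.resize(J[180:360,120:440,::-1],None,fx=2.4,fy=2.4))
s=g[270:320,310:365];m=(s>60).astype(np.uint8)
for c in cv2.findContours(m,cv2.RETR_CCOMP,cv2.CHAIN_APPROX_NONE)[0]:
    if len(c)>30:
        e=cv2.fitEllipse(c);q=np.array(e[0])+[310,270];print("low",q,e[1],on("top",q,.056))
E
```

```text
[0.5969 0.3087 0.2453] [ 0.6057  0.3411  1.3629 -0.6172  1.7083  0.3846] [[-0.1738  0.9766  0.1266]
 [ 0.763   0.2148 -0.6097]
 [-0.6226 -0.0094 -0.7824]]
[[-0.1488  0.981   0.1249]
 [ 0.7515  0.1942 -0.6305]
 [-0.6428  0.     -0.766 ]] shift/.4 [ 0.0487 -0.1584 -0.3776] pre [ 0.0175 -0.0007 -0.186 ] turn [-0.0075 -0.0046 -0.0067]
deep [385.6419 296.6824] (28.346569061279297, 28.688007354736328) [ 0.544  -0.1078  0.074 ]
deep [385.4851 296.6844] (22.943622589111328, 23.662673950195312) [ 0.544  -0.1076  0.074 ]
low [319.1436 318.4436] (1.6695483922958374, 22.683841705322266) [0.504  0.0041 0.056 ]
low [329.7891 291.137 ] (27.163654327392578, 27.780393600463867) [ 0.5511 -0.0133  0.056 ]
low [329.8549 291.1739] (23.55483627319336, 23.84839630126953) [ 0.551  -0.0135  0.056 ]
```

View pics/t3.png

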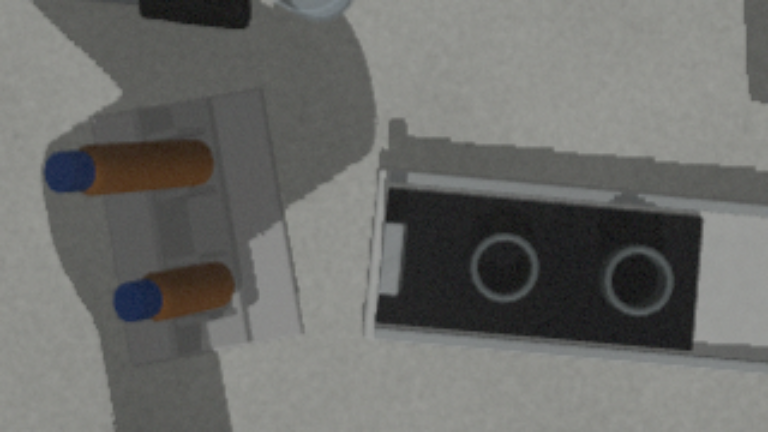

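>>> jog_arm:
  deltas:
    - [-0.4, [0.0175, 0, -0.08], [0, 0, 0]]
    - [-0.4, [0.0175, 0, -0.16], [0, 0, 0]]
    - [-0.4, [0.0175, 0, -0.186], [0, 0, 0]]
    - [-0.4, [0.0175, 0, -0.186], [0, 0, 0]]
    - [-0.4, [0.0175, 0, -0.186], [0, 0, 0]]

```text
t: 6.92
tool_pos: [0.6045, 0.3077, 0.1722]
tool_rot: [1.6, 2.007, -0.57]
contact_force: [-0.7, -0.2, 0.9]
opening: 0.0598
grip_force: 0.0
```

```bash
cat > rel.py <<'E'
from h import *
import sys
k,d,t=sys.argv[1],float(sys.argv[2]),float(sys.argv[3])
o=ctrl.get_obs();M0=R.from_rotvec(o['tool_rot']).as_matrix();print(o['tool_pos'],o['q'])
p,M=grasp(k,d,t);print("shift/.4",(p-o['tool_pos'])/.4,"pre",(p-M[:,2]*.1-o['tool_pos'])/.4,"turn",rel(M,M0)/np.pi)
E
python3 rel.py tall .085 40
```

```text
[0.6045 0.3077 0.1722] [ 0.5982  0.4085  1.4023 -0.6118  1.6147  0.4359]
shift/.4 [ 0.0298 -0.1557 -0.1949] pre [-0.0015  0.0019 -0.0034] turn [-0.0081 -0.0054 -0.008 ]
```

>>> jog_arm:
  deltas:
    - [-0.4, [0.006, -0.031, -0.039], [-0.008, -0.005, -0.008]]
    - [-0.4, [0.012, -0.062, -0.078], [-0.008, -0.005, -0.008]]
    - [-0.4, [0.018, -0.093, -0.117], [-0.008, -0.005, -0.008]]
    - [-0.4, [0.024, -0.125, -0.156], [-0.008, -0.005, -0.008]]
    - [-0.4, [0.03, -0.155, -0.195], [-0.008, -0.005, -0.008]]
    - [-0.4, [0.03, -0.155, -0.195], [-0.008, -0.005, -0.008]]
    - [-0.4, [0.03, -0.155, -0.195], [-0.008, -0.005, -0.008]]

```text
t: 7.5
tool_pos: [0.6175, 0.2459, 0.0965]
tool_rot: [1.615, 1.961, -0.583]
contact_force: [-0.8, -0.3, -0.3]
opening: 0.0601
grip_force: 0.0
```

```bash
python3 rel.py tall .085 40; python3 - <<'E'
from h import *
a=img("top")[180:340,100:300,::-1];b=img("scene")[60:260,300:500,::-1]
cv2.imwrite("pics/t4.png",np.hstack([cv2.resize(a,(400,320)),cv2.resize(b,(320,320))]))
E
```

```text
[0.6175 0.2459 0.0965] [ 0.5234  0.4429  1.5027 -0.656   1.4812  0.4881]
shift/.4 [-0.0028 -0.0014 -0.0054] pre [-0.034   0.1563  0.1861] turn [-0.0007  0.0006  0.0005]
```

View pics/t4.png

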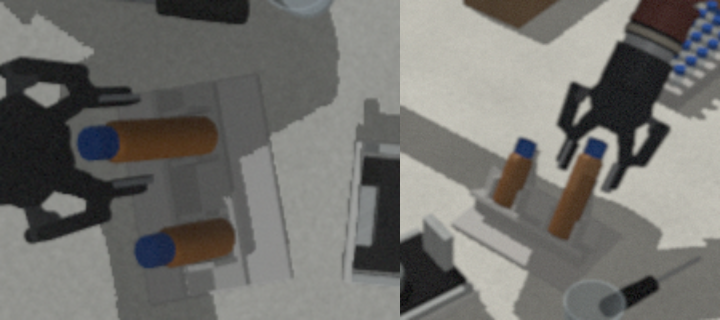

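The fingers straddle the tall vial: in the left crop the tips are at (140,98) and (150,182) around an axis at v≈140. Next I close.

>>> jog_arm:
  deltas:
    - [1, [0, 0, 0], [0, 0, 0]]
    - [1, [0, 0, 0], [0, 0, 0]]
    - [1, [0, 0, 0], [0, 0, 0]]
    - [1, [0, 0, 0], [0, 0, 0]]
    - [1, [0, 0, 0], [0, 0, 0]]
    - [1, [0, 0, 0], [0, 0, 0]]
  squeeze: 40

```text
t: 8.1
tool_pos: [0.6175, 0.2472, 0.0968]
tool_rot: [1.614, 1.962, -0.582]
contact_force: [-2.7, 2.9, 6.7]
opening: 0.0331
grip_force: 39.7
```

```bash
cat > plan.py <<'E'
from h import *
import sys,json
# plan.py save k  : store the foot and axis in the tool frame;  plan.py go x y h : move so the foot stands at x,y,h above the tray floor
o=ctrl.get_obs();p=o['tool_pos'];M=R.from_rotvec(o['tool_rot']).as_matrix()
if sys.argv[1]=="save":
    k=sys.argv[2];f=M.T@(F[k]-p);a=M.T@ax;print("foot_t",f,"ax_t",a);f[1]=0;a[1]=0;a/=np.linalg.norm(a)
    json.dump([f.tolist(),a.tolist()],open("g.json","w"))
else:
    f,a=map(np.array,json.load(open("g.json")));x,y,h=map(float,sys.argv[2:5])
    al=np.arctan2(a[0],-a[2]);y0=np.radians(-4.2);yd=np.array([np.cos(y0),np.sin(y0),0]);xd=np.cross(yd,-ez)
    # tool frame: a = sin(al) x - cos(al) z must come out as world z
    T=tool(yd,-ez)@R.from_rotvec([0,al,0]).as_matrix()
    for s in (T,T@np.diag([1,1,1])): pass
    print("check",T@a,"z",T[:,2])
    g=np.array([x,y,.034+h])-T@f
    print("tool",p,"foot now",p+M@f,"axis now",M@a,"goal",g,"shift/.4",(g-p)/.4,"turn",rel(T,M)/np.pi)
E
python3 plan.py save tall; python3 plan.py go .544 -.1077 .1
```

```text
foot_t [ 0.015  -0.0017  0.068 ] ax_t [-0.1716  0.0029 -0.9852]
check [-0. -0.  1.] z [-0.0126 -0.1712 -0.9852]
tool [0.6175 0.2472 0.0968] foot now [0.624  0.2158 0.035 ] axis now [-0.1     0.4899  0.866 ] goal [ 0.5438 -0.1108  0.2036] shift/.4 [-0.1844 -0.8952  0.2669] turn [ 0.1668  0.0113 -0.0832]
```

>>> jog_arm:
  deltas:
    - [1, [-0.003, 0.018, 0.032], [0, 0, 0]]
    - [1, [-0.007, 0.037, 0.065], [0, 0, 0]]
    - [1, [-0.011, 0.055, 0.1], [0, 0, 0]]
    - [1, [-0.015, 0.073, 0.13], [0, 0, 0]]
    - [1, [-0.015, 0.073, 0.2], [0, 0, 0]]
    - [1, [-0.015, 0.073, 0.28], [0, 0, 0]]
    - [1, [-0.015, 0.073, 0.36], [0, 0, 0]]
    - [1, [-0.015, 0.073, 0.36], [0, 0, 0]]

```text
t: 8.77
tool_pos: [0.6137, 0.2776, 0.2496]
tool_rot: [1.617, 1.957, -0.566]
contact_force: [0.5, 0.7, 0.5]
opening: 0.033
grip_force: 40.5
```

```bash
python3 plan.py go .544 -.1077 .1
```

```text
check [-0. -0.  1.] z [-0.0126 -0.1712 -0.9852]
tool [0.6137 0.2776 0.2496] foot now [0.6209 0.2465 0.1877] axis now [-0.1099  0.4851  0.8675] goal [ 0.5438 -0.1108  0.2036] shift/.4 [-0.1749 -0.9711 -0.1151] turn [ 0.1655  0.015  -0.0823]
```

>>> jog_arm:
  deltas:
    - [1, [-0.175, -0.971, 0], [0.165, 0.015, -0.082]]
    - [1, [-0.175, -0.971, 0], [0.165, 0.015, -0.082]]
    - [1, [-0.175, -0.971, 0], [0.165, 0.015, -0.082]]
    - [1, [-0.175, -0.971, 0], [0.165, 0.015, -0.082]]
    - [1, [-0.175, -0.971, 0], [0.165, 0.015, -0.082]]
    - [1, [-0.175, -0.971, 0], [0.165, 0.015, -0.082]]
    - [1, [-0.175, -0.971, 0], [0.165, 0.015, -0.082]]
    - [1, [-0.175, -0.971, 0], [0.165, 0.015, -0.082]]
    - [1, [-0.175, -0.971, 0], [0.165, 0.015, -0.082]]
    - [1, [-0.175, -0.971, 0], [0.165, 0.015, -0.082]]
    - [1, [-0.175, -0.971, -0.05], [0.165, 0.015, -0.082]]
    - [1, [-0.175, -0.971, -0.1], [0.165, 0.015, -0.082]]

```text
t: 9.77
tool_pos: [0.542, -0.1147, 0.2013]
tool_rot: [2.205, 2.061, -0.206]
contact_force: [-0.4, 0.3, -2.4]
opening: 0.0329
grip_force: 40.4
```

```bash
python3 plan.py go .544 -.1077 .05; python3 - <<'E'
from h import *
a=img("top")[220:370,300:480,::-1];b=img("scene")[160:340,80:280,::-1]
cv2.imwrite("pics/t5.png",np.hstack([cv2.resize(a,(384,320)),cv2.resize(b,(356,320))]))
E
```

```text
check [-0. -0.  1.] z [-0.0126 -0.1712 -0.9852]
tool [ 0.542  -0.1147  0.2013] foot now [ 0.5416 -0.112   0.1317] axis now [0.0081 0.0057 1.    ] goal [ 0.5438 -0.1108  0.1536] shift/.4 [ 0.0045  0.0097 -0.1193] turn [ 0.0018 -0.0026 -0.0016]
```

View pics/t5.png

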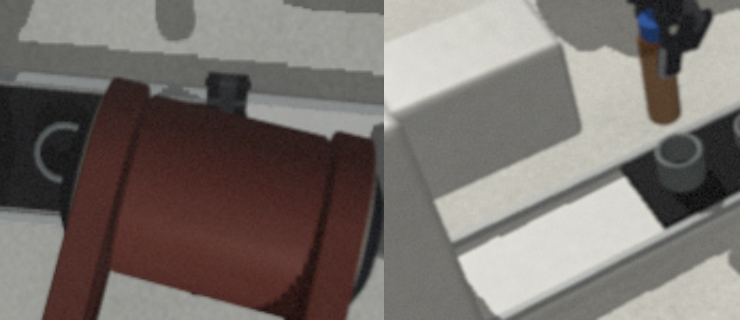

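The tall vial hangs upright with its foot at about (662,118) in the right crop. The deep collar mouth is at (680,150), and the head is clear. I settle the pose and check it against the predicted silhouette.

>>> jog_arm:
  deltas:
    - [1, [0.0045, 0.0097, -0.05], [0.002, -0.0026, -0.0016]]
    - [1, [0.0045, 0.0097, -0.05], [0.002, -0.0026, -0.0016]]
    - [1, [0.0045, 0.0097, -0.05], [0.002, -0.0026, -0.0016]]

```text
t: 10.12
tool_pos: [0.5425, -0.1087, 0.179]
tool_rot: [2.211, 2.063, -0.197]
contact_force: [0.3, -0.1, -0.5]
opening: 0.0331
grip_force: 40.4
```

```bash
cat > chk.py <<'E'
from h import *
import json,sys
def body(I,y0,y1,x0,x1):
    H,S,V=cv2.split(cv2.cvtColor(I,cv2.COLOR_RGB2HSV));m=(H<20)&(S>120)&(V>40);w=np.zeros_like(m);w[y0:y1,x0:x1]=m[y0:y1,x0:x1];return w
o=ctrl.get_obs();p=o['tool_pos'];M=R.from_rotvec(o['tool_rot']).as_matrix();f,a=map(np.array,json.load(open("g.json")))
foot=p+M@f;a=M@a;print("foot",foot,"axis",a)
K,E=cal("scene")
def pj(X): c=E[:3,:3]@X.T+E[:3,3:4];c=K@c;return (c[:2]/c[2]).T
t=np.linspace(0,2*np.pi,60);ring=np.c_[.017*np.cos(t),.017*np.sin(t),0*t]
P=pj(foot+ring);print("pred foot rim: bottom",P[P[:,1].argmax()],"umin/max",P[:,0].min(),P[:,0].max())
u=P.mean(0).astype(int);m=body(ctrl.get_image("scene"),u[1]-60,u[1]+30,u[0]-40,u[0]+40)
ys,xs=np.nonzero(m);print("meas bottom",ys.max(),"u at bottom",xs[ys>=ys.max()-1].mean())
for v in (int(ys.max())-8,int(ys.max())-14): print(v,xs[ys==v].min(),xs[ys==v].max())
E
python3 chk.py; python3 plan.py go .544 -.1077 .0
```

```text
foot [ 0.5422 -0.1054  0.1095] axis [ 0.0067 -0.0019  1.    ]
pred foot rim: bottom [242.7263 235.4497] umin/max 233.83423503807373 252.64864273416717
meas bottom 234 u at bottom 242.6
226 234 246
220 233 247
check [-0. -0.  1.] z [-0.0126 -0.1712 -0.9852]
tool [ 0.5431 -0.1089  0.18  ] foot now [ 0.543  -0.1057  0.1105] axis now [ 0.0047 -0.0014  1.    ] goal [ 0.5438 -0.1108  0.1036] shift/.4 [ 0.0016 -0.0048 -0.1911] turn [-0.0004 -0.0015 -0.0011]
```

>>> jog_arm:
  deltas:
    - [1, [0.0016, -0.005, -0.02], [0, -0.0015, -0.001]]
    - [1, [0.0016, -0.005, -0.05], [0, -0.0015, -0.001]]
    - [1, [0.0016, -0.005, -0.075], [0, -0.0015, -0.001]]
    - [1, [0.0016, -0.005, -0.075], [0, -0.0015, -0.001]]
    - [1, [0.0016, -0.005, -0.1], [0, -0.0015, -0.001]]
    - [1, [0.0016, -0.005, -0.12], [0, -0.0015, -0.001]]
    - [1, [0.0016, -0.005, -0.12], [0, -0.0015, -0.001]]

```text
t: 10.75
tool_pos: [0.5433, -0.1108, 0.1291]
tool_rot: [2.213, 2.056, -0.189]
contact_force: [1.9, 1.4, -3.0]
opening: 0.0327
grip_force: 40.5
```

```bash
python3 plan.py go .544 -.1077 .0
```

```text
check [-0. -0.  1.] z [-0.0126 -0.1712 -0.9852]
tool [ 0.5433 -0.1108  0.1291] foot now [ 0.5435 -0.1074  0.0595] axis now [ 0.0004 -0.0032  1.    ] goal [ 0.5438 -0.1108  0.1036] shift/.4 [ 0.0012 -0.0001 -0.0638] turn [-0.001  -0.0001  0.0002]
```

>>> jog_arm:
  deltas:
    - [1, [0.001, 0, -0.02], [0, 0, 0]]
    - [1, [0.001, 0, -0.04], [0, 0, 0]]
    - [1, [0.001, 0, -0.052], [0, 0, 0]]
    - [1, [0.001, 0, -0.058], [0, 0, 0]]
    - [1, [0.001, 0, -0.058], [0, 0, 0]]

```text
t: 11.17
tool_pos: [0.5435, -0.111, 0.1067]
tool_rot: [2.214, 2.056, -0.19]
contact_force: [2.2, 1.4, -3.3]
opening: 0.0328
grip_force: 40.5
```

>>> jog_arm:
  deltas:
    - [1, [0, 0, -0.004], [0, 0, 0]]
    - [1, [0, 0, -0.008], [0, 0, 0]]
    - [1, [0, 0, -0.008], [0, 0, 0]]

```text
t: 11.42
tool_pos: [0.5439, -0.1117, 0.1058]
tool_rot: [2.213, 2.054, -0.191]
contact_force: [-1.0, 1.7, 4.5]
opening: 0.0328
grip_force: 41.4
```

>>> jog_arm:
  deltas:
    - [-0.3, [0, 0, 0], [0, 0, 0]]
    - [-0.3, [0, 0, 0], [0, 0, 0]]
    - [-0.3, [0, 0, 0], [0, 0, 0]]
    - [-0.3, [0, 0, 0], [0, 0, 0]]
    - [-0.3, [0.001, 0.009, 0.05], [0, 0, 0]]
    - [-0.3, [0.002, 0.02, 0.12], [0, 0, 0]]
    - [-0.3, [0.003, 0.035, 0.2], [0, 0, 0]]
    - [-0.3, [0.003, 0.05, 0.28], [0, 0, 0]]
    - [-0.3, [0.003, 0.06, 0.33], [0, 0, 0]]
    - [-0.3, [0.003, 0.06, 0.33], [0, 0, 0]]

```text
t: 12.25
tool_pos: [0.5478, -0.0874, 0.2432]
tool_rot: [2.207, 2.049, -0.18]
contact_force: [-0.3, 0.1, 1.3]
opening: 0.0554
grip_force: 0.0
```

```bash
python3 rel.py short .053 40
```

```text
[ 0.5478 -0.0874  0.2432] [-0.207  -0.1313  1.7788 -0.1705  1.4625 -0.1171]
shift/.4 [-0.0416  0.7491 -0.4416] pre [-0.0728  0.9067 -0.2501] turn [-0.1677 -0.0071  0.0827]
```

>>> jog_arm:
  deltas:
    - [-0.4, [-0.073, 0.907, -0.03], [-0.168, -0.007, 0.083]]
    - [-0.4, [-0.073, 0.907, -0.03], [-0.168, -0.007, 0.083]]
    - [-0.4, [-0.073, 0.907, -0.03], [-0.168, -0.007, 0.083]]
    - [-0.4, [-0.073, 0.907, -0.03], [-0.168, -0.007, 0.083]]
    - [-0.4, [-0.073, 0.907, -0.03], [-0.168, -0.007, 0.083]]
    - [-0.4, [-0.073, 0.907, -0.03], [-0.168, -0.007, 0.083]]
    - [-0.4, [-0.073, 0.907, -0.03], [-0.168, -0.007, 0.083]]
    - [-0.4, [-0.073, 0.907, -0.03], [-0.168, -0.007, 0.083]]
    - [-0.4, [-0.073, 0.907, -0.03], [-0.168, -0.007, 0.083]]
    - [-0.4, [-0.073, 0.907, -0.08], [-0.168, -0.007, 0.083]]
    - [-0.4, [-0.073, 0.907, -0.16], [-0.168, -0.007, 0.083]]
    - [-0.4, [-0.073, 0.907, -0.2], [-0.168, -0.007, 0.083]]

```text
t: 13.25
tool_pos: [0.5143, 0.2754, 0.1522]
tool_rot: [1.614, 1.968, -0.604]
contact_force: [-0.2, -0.9, -0.3]
opening: 0.0596
grip_force: 0.0
```

```bash
python3 rel.py short .053 40; python3 - <<'E'
from h import *
a=img("top")[200:350,130:500,::-1];b=img("scene")[90:340,100:440,::-1]
cv2.imwrite("pics/t6.png",np.vstack([cv2.resize(a,(680,276)),cv2.resize(b,(430,316))[:, :].copy() if 0 else cv2.copyMakeBorder(cv2.resize(b,(430,316)),0,0,0,250,cv2.BORDER_CONSTANT)]))
E
```

```text
[0.5143 0.2754 0.1522] [ 0.6404  0.2595  1.6335 -0.6126  1.6022  0.5367]
shift/.4 [ 0.0423 -0.158  -0.214 ] pre [ 0.0111 -0.0003 -0.0225] turn [ 0.001  -0.0044  0.0012]
```

View pics/t6.png

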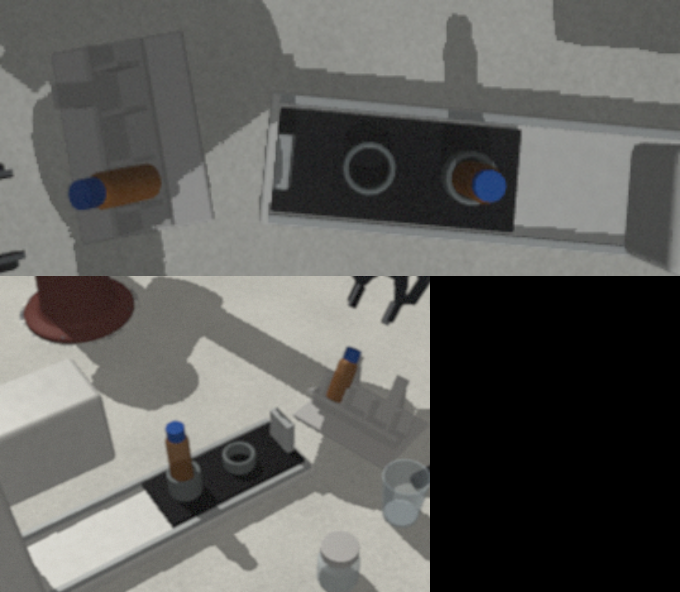

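The tall vial stands in the deep collar at (470,180) in the top crop, and the short vial is still in the rack at (115,185). Next I approach the short one.

>>> jog_arm:
  deltas:
    - [-0.4, [0.011, 0, -0.02], [0.001, -0.004, 0.001]]
    - [-0.4, [0.017, -0.03, -0.06], [0.001, -0.004, 0.001]]
    - [-0.4, [0.023, -0.062, -0.1], [0.001, -0.004, 0.001]]
    - [-0.4, [0.03, -0.094, -0.138], [0.001, -0.004, 0.001]]
    - [-0.4, [0.036, -0.126, -0.176], [0.001, -0.004, 0.001]]
    - [-0.4, [0.042, -0.157, -0.214], [0.001, -0.004, 0.001]]
    - [-0.4, [0.042, -0.157, -0.214], [0.001, -0.004, 0.001]]
    - [-0.4, [0.042, -0.157, -0.214], [0.001, -0.004, 0.001]]

```text
t: 14.02
tool_pos: [0.5331, 0.2121, 0.0715]
tool_rot: [1.617, 1.959, -0.582]
contact_force: [0.2, 0.6, 0.1]
opening: 0.0598
grip_force: 0.0
```

```bash
python3 rel.py short .053 40
```

```text
[0.5331 0.2121 0.0715] [ 0.544   0.2978  1.7394 -0.6565  1.4202  0.5623]
shift/.4 [-0.0047  0.0004 -0.0123] pre [-0.0359  0.158   0.1792] turn [-0.0007  0.0013  0.0011]
```

>>> jog_arm:
  deltas:
    - [-0.4, [-0.004, 0, -0.011], [0, 0, 0]]
    - [-0.4, [-0.004, 0, -0.011], [0, 0, 0]]
    - [1, [-0.004, 0, -0.011], [0, 0, 0]]
    - [1, [-0.004, 0, -0.011], [0, 0, 0]]
    - [1, [-0.004, 0, -0.011], [0, 0, 0]]
    - [1, [-0.004, 0, -0.011], [0, 0, 0]]
    - [1, [-0.004, 0, -0.011], [0, 0, 0]]
    - [1, [-0.004, 0, -0.011], [0, 0, 0]]

```text
t: 14.68
tool_pos: [0.5316, 0.2135, 0.0675]
tool_rot: [1.615, 1.96, -0.58]
contact_force: [-1.0, 4.7, 4.6]
opening: 0.0326
grip_force: 40.1
```

```bash
python3 plan.py save short
```

```text
foot_t [ 0.0088 -0.0008  0.035 ] ax_t [-0.1716  0.004  -0.9852]
```

>>> jog_arm:
  deltas:
    - [1, [-0.003, 0.018, 0.032], [0, 0, 0]]
    - [1, [-0.007, 0.037, 0.065], [0, 0, 0]]
    - [1, [-0.011, 0.055, 0.1], [0, 0, 0]]
    - [1, [-0.015, 0.073, 0.13], [0, 0, 0]]
    - [1, [-0.015, 0.073, 0.2], [0, 0, 0]]
    - [1, [-0.015, 0.073, 0.28], [0, 0, 0]]
    - [1, [-0.015, 0.073, 0.32], [0, 0, 0]]
    - [1, [-0.015, 0.073, 0.32], [0, 0, 0]]

```text
t: 15.35
tool_pos: [0.5271, 0.2437, 0.2004]
tool_rot: [1.618, 1.957, -0.57]
contact_force: [0.7, 0.0, 0.2]
opening: 0.0327
grip_force: 40.4
```

```bash
python3 plan.py go .551 -.0134 .08
```

```text
check [-0. -0.  1.] z [-0.0126 -0.1711 -0.9852]
tool [0.5271 0.2437 0.2004] foot now [0.5305 0.2285 0.1678] axis now [-0.1068  0.4863  0.8672] goal [ 0.5508 -0.0161  0.15  ] shift/.4 [ 0.0592 -0.6494 -0.126 ] turn [ 0.1658  0.014  -0.082 ]
```

>>> jog_arm:
  deltas:
    - [1, [0.06, -0.65, 0], [0.166, 0.014, -0.082]]
    - [1, [0.06, -0.65, 0], [0.166, 0.014, -0.082]]
    - [1, [0.06, -0.65, 0], [0.166, 0.014, -0.082]]
    - [1, [0.06, -0.65, 0], [0.166, 0.014, -0.082]]
    - [1, [0.06, -0.65, 0], [0.166, 0.014, -0.082]]
    - [1, [0.06, -0.65, 0], [0.166, 0.014, -0.082]]
    - [1, [0.06, -0.65, 0], [0.166, 0.014, -0.082]]
    - [1, [0.06, -0.65, -0.05], [0.166, 0.014, -0.082]]
    - [1, [0.06, -0.65, -0.1], [0.166, 0.014, -0.082]]
    - [1, [0.06, -0.65, -0.126], [0.166, 0.014, -0.082]]
    - [1, [0.06, -0.65, -0.126], [0.166, 0.014, -0.082]]

```text
t: 16.27
tool_pos: [0.546, -0.0175, 0.1393]
tool_rot: [2.212, 2.067, -0.21]
contact_force: [-0.5, -0.2, -1.1]
opening: 0.0328
grip_force: 40.4
```

```bash
python3 chk.py; python3 plan.py go .551 -.0134 0
```

```text
foot [ 0.5456 -0.0148  0.1033] axis [0.0166 0.0008 0.9999]
pred foot rim: bottom [284.8837 216.4548] umin/max 275.9204487781295 294.03066755441034
meas bottom 239 u at bottom 247.27272727272728
231 248 248
225 246 246
check [-0. -0.  1.] z [-0.0126 -0.1711 -0.9852]
tool [ 0.5473 -0.0175  0.1414] foot now [ 0.547  -0.0148  0.1054] axis now [0.0134 0.0014 0.9999] goal [ 0.5508 -0.0161  0.07  ] shift/.4 [ 0.0088  0.0034 -0.1786] turn [ 0.0004 -0.0043 -0.0015]
```

>>> jog_arm:
  deltas:
    - [1, [0.006, 0.002, -0.05], [0, -0.003, -0.001]]
    - [1, [0.006, 0.002, -0.05], [0, -0.003, -0.001]]
    - [1, [0.006, 0.002, -0.05], [0, -0.003, -0.001]]

```text
t: 16.57
tool_pos: [0.5509, -0.0167, 0.1239]
tool_rot: [2.208, 2.056, -0.193]
contact_force: [-0.3, -0.1, -1.2]
opening: 0.0327
grip_force: 40.3
```

```bash
sed -i 's/u\[0\]-40,u\[0\]+40/u[0]-18,u[0]+18/' chk.py; python3 chk.py; python3 plan.py go .551 -.0134 0
```

```text
foot [ 0.5511 -0.0141  0.0879] axis [0.0006 0.0018 1.    ]
pred foot rim: bottom [287.3388 223.7052] umin/max 278.4212783641989 296.3895861868335
meas bottom 223 u at bottom 285.6666666666667
215 280 293
209 281 284
check [-0. -0.  1.] z [-0.0126 -0.1711 -0.9852]
tool [ 0.5516 -0.0169  0.1249] foot now [ 0.5518 -0.0143  0.0889] axis now [-0.0013  0.002   1.    ] goal [ 0.5508 -0.0161  0.07  ] shift/.4 [-0.002   0.002  -0.1372] turn [ 0.0006  0.0004 -0.0006]
```

>>> jog_arm:
  deltas:
    - [1, [-0.001, 0.002, -0.03], [0, 0, 0]]
    - [1, [-0.001, 0.002, -0.06], [0, 0, 0]]
    - [1, [-0.001, 0.002, -0.08], [0, 0, 0]]
    - [1, [-0.001, 0.002, -0.095], [0, 0, 0]]
    - [1, [-0.001, 0.002, -0.105], [0, 0, 0]]
    - [1, [-0.001, 0.002, -0.105], [0, 0, 0]]

```text
t: 17.12
tool_pos: [0.5504, -0.0162, 0.0807]
tool_rot: [2.209, 2.055, -0.192]
contact_force: [0.2, 1.9, -2.0]
opening: 0.0327
grip_force: 40.4
```

```bash
python3 plan.py go .551 -.0134 0
```

```text
check [-0. -0.  1.] z [-0.0126 -0.1711 -0.9852]
tool [ 0.5504 -0.0162  0.0807] foot now [ 0.5506 -0.0135  0.0447] axis now [0.0003 0.0011 1.    ] goal [ 0.5508 -0.0161  0.07  ] shift/.4 [ 0.0009  0.0002 -0.0268] turn [ 0.0003 -0.0001 -0.0004]
```

>>> jog_arm:
  deltas:
    - [1, [0, 0, -0.01], [0, 0, 0]]
    - [1, [0, 0, -0.016], [0, 0, 0]]
    - [1, [0, 0, -0.02], [0, 0, 0]]
    - [1, [0, 0, -0.024], [0, 0, 0]]
    - [1, [0, 0, -0.024], [0, 0, 0]]

```text
t: 17.53
tool_pos: [0.5513, -0.0164, 0.0725]
tool_rot: [2.208, 2.054, -0.19]
contact_force: [1.5, 1.4, -0.9]
opening: 0.0327
grip_force: 40.5
```

>>> jog_arm:
  deltas:
    - [1, [0, 0, -0.003], [0, 0, 0]]
    - [1, [0, 0, -0.005], [0, 0, 0]]
    - [1, [0, 0, -0.005], [0, 0, 0]]

```text
t: 17.78
tool_pos: [0.5515, -0.0167, 0.0723]
tool_rot: [2.208, 2.053, -0.192]
contact_force: [-2.5, 1.8, 7.3]
opening: 0.0327
grip_force: 41.2
```

>>> jog_arm:
  deltas:
    - [-0.3, [0, 0, 0.002], [0, 0, 0]]
    - [-0.3, [0, 0, 0.002], [0, 0, 0]]
    - [-0.3, [0, 0, 0.002], [0, 0, 0]]
    - [-0.3, [0, 0, 0.002], [0, 0, 0]]
    - [-0.3, [0.001, 0.009, 0.05], [0, 0, 0]]
    - [-0.3, [0.002, 0.02, 0.12], [0, 0, 0]]
    - [-0.3, [0.003, 0.035, 0.2], [0, 0, 0]]
    - [-0.3, [0.003, 0.05, 0.28], [0, 0, 0]]
    - [-0.3, [0.003, 0.06, 0.33], [0, 0, 0]]
    - [-0.3, [0.01, 0.15, 0.33], [0, 0, 0]]
    - [1, [0.02, 0.25, 0.33], [0, 0, 0]]
    - [1, [0.025, 0.37, 0.33], [0, 0, 0]]

```text
t: 18.78
tool_pos: [0.5612, 0.1258, 0.2033]
tool_rot: [2.21, 2.051, -0.19]
contact_force: [1.5, -1.0, -1.0]
opening: 0.032
grip_force: 0.0
```

```bash
python3 - <<'E'
from h import *
print(ctrl.get_obs()['tool_pos'],ctrl.get_obs()['q'])
a=img("top")[200:350,250:500,::-1];b=img("scene")[120:340,100:400,::-1]
cv2.imwrite("pics/t7.png",np.vstack([cv2.resize(a,(460,276)),cv2.resize(b,(460,316))]))
E
```

```text
[0.5612 0.1258 0.2033] [ 0.1734 -0.0075  1.7284 -0.1706  1.4624  0.2702]
```

View pics/t7.png

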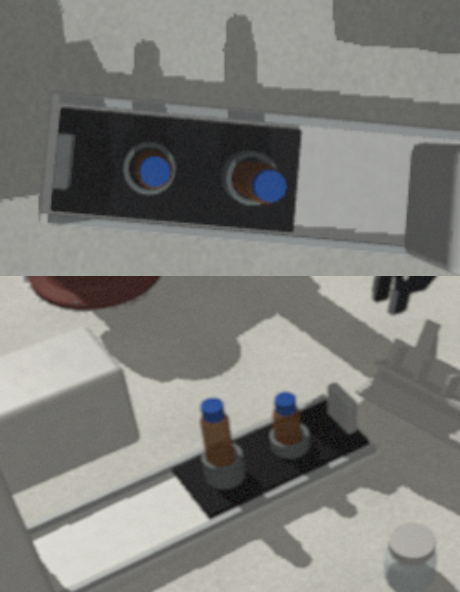

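Both vials stand in their collars, at (150,168) and (255,180) in the top crop, and the tab is at (65,160). Next I lower the closed fingers beyond the tab.

>>> jog_arm:
  deltas:
    - [1, [0, -0.04, -0.08], [0, 0, 0]]
    - [1, [0, -0.04, -0.16], [0, 0, 0]]
    - [1, [0, -0.04, -0.24], [0, 0, 0]]
    - [1, [0, -0.04, -0.32], [0, 0, 0]]
    - [1, [0, -0.04, -0.355], [0, 0, 0]]
    - [1, [0, -0.04, -0.355], [0, 0, 0]]
    - [1, [0, -0.04, -0.355], [0, 0, 0]]

```text
t: 19.47
tool_pos: [0.5606, 0.1087, 0.0604]
tool_rot: [2.209, 2.054, -0.193]
contact_force: [0.6, -0.1, 1.1]
opening: -0.0001
grip_force: 0.0
```

>>> jog_arm:
  deltas:
    - [1, [-0.001, -0.015, 0], [0, 0, 0]]
    - [1, [-0.002, -0.03, 0], [0, 0, 0]]
    - [1, [-0.003, -0.038, 0], [0, 0, 0]]
    - [1, [-0.003, -0.043, 0], [0, 0, 0]]
    - [1, [-0.004, -0.048, 0], [0, 0, 0]]
    - [1, [-0.004, -0.053, 0], [0, 0, 0]]
    - [1, [-0.004, -0.058, 0], [0, 0, 0]]
    - [1, [-0.005, -0.063, 0], [0, 0, 0]]
    - [1, [-0.005, -0.068, 0], [0, 0, 0]]
    - [1, [-0.005, -0.073, 0], [0, 0, 0]]
    - [1, [-0.006, -0.078, 0], [0, 0, 0]]
    - [1, [-0.006, -0.083, 0], [0, 0, 0]]

```text
t: 20.47
tool_pos: [0.5583, 0.0761, 0.0604]
tool_rot: [2.209, 2.055, -0.191]
contact_force: [-0.3, 2.3, 0.2]
opening: 0.0003
grip_force: 1.0
```

>>> jog_arm:
  deltas:
    - [1, [-0.001, -0.007, 0], [0, 0, 0]]
    - [1, [-0.001, -0.015, 0], [0, 0, 0]]
    - [1, [-0.002, -0.024, 0], [0, 0, 0]]
    - [1, [-0.002, -0.033, 0], [0, 0, 0]]
    - [1, [-0.003, -0.042, 0], [0, 0, 0]]
    - [1, [-0.004, -0.051, 0], [0, 0, 0]]
    - [1, [-0.004, -0.06, 0], [0, 0, 0]]
    - [1, [-0.005, -0.069, 0], [0, 0, 0]]
    - [1, [-0.006, -0.078, 0], [0, 0, 0]]
    - [1, [-0.007, -0.087, 0], [0, 0, 0]]
    - [1, [-0.007, -0.096, 0], [0, 0, 0]]
    - [1, [-0.008, -0.105, 0], [0, 0, 0]]

```text
t: 21.47
tool_pos: [0.5551, 0.0336, 0.0604]
tool_rot: [2.208, 2.054, -0.192]
contact_force: [-0.6, 2.3, -0.6]
opening: -0.0001
grip_force: 1.1
```

>>> jog_arm:
  deltas:
    - [1, [-0.001, -0.009, 0], [0, 0, 0]]
    - [1, [-0.001, -0.018, 0], [0, 0, 0]]
    - [1, [-0.002, -0.027, 0], [0, 0, 0]]
    - [1, [-0.003, -0.036, 0], [0, 0, 0]]
    - [1, [-0.003, -0.045, 0], [0, 0, 0]]
    - [1, [-0.004, -0.054, 0], [0, 0, 0]]
    - [1, [-0.005, -0.063, 0], [0, 0, 0]]
    - [1, [-0.005, -0.072, 0], [0, 0, 0]]
    - [1, [-0.006, -0.081, 0], [0, 0, 0]]
    - [1, [-0.007, -0.09, 0], [0, 0, 0]]
    - [1, [-0.007, -0.099, 0], [0, 0, 0]]
    - [1, [-0.008, -0.108, 0], [0, 0, 0]]

```text
t: 22.47
tool_pos: [0.5519, -0.0096, 0.0604]
tool_rot: [2.208, 2.054, -0.192]
contact_force: [-0.8, 2.3, -0.3]
opening: -0.0002
grip_force: 1.1
```

>>> jog_arm:
  deltas:
    - [1, [-0.001, -0.009, 0], [0, 0, 0]]
    - [1, [-0.001, -0.018, 0], [0, 0, 0]]
    - [1, [-0.002, -0.027, 0], [0, 0, 0]]
    - [1, [-0.003, -0.036, 0], [0, 0, 0]]
    - [1, [-0.003, -0.045, 0], [0, 0, 0]]
    - [1, [-0.004, -0.053, 0], [0, 0, 0]]
    - [1, [-0.004, -0.06, 0], [0, 0, 0]]
    - [1, [-0.005, -0.067, 0], [0, 0, 0]]
    - [1, [-0.005, -0.073, 0], [0, 0, 0]]
    - [1, [-0.006, -0.079, 0], [0, 0, 0]]
    - [1, [-0.006, -0.085, 0], [0, 0, 0]]
    - [1, [-0.006, -0.085, 0], [0, 0, 0]]

```text
t: 23.47
tool_pos: [0.5497, -0.0439, 0.0606]
tool_rot: [2.208, 2.053, -0.192]
contact_force: [-0.3, 0.2, -0.4]
opening: 0.0002
grip_force: 0.2
```

>>> jog_arm:
  deltas:
    - [1, [0, -0.005, 0], [0, 0, 0]]
    - [1, [-0.001, -0.01, 0], [0, 0, 0]]
    - [1, [-0.001, -0.015, 0], [0, 0, 0]]
    - [1, [-0.001, -0.02, 0], [0, 0, 0]]
    - [1, [-0.002, -0.025, 0], [0, 0, 0]]
    - [1, [-0.002, -0.03, 0], [0, 0, 0]]
    - [1, [-0.002, -0.034, 0], [0, 0, 0]]
    - [1, [-0.003, -0.038, 0], [0, 0, 0]]
    - [1, [-0.003, -0.042, 0], [0, 0, 0]]
    - [1, [-0.003, -0.045, 0], [0, 0, 0]]
    - [1, [-0.003, -0.048, 0], [0, 0, 0]]
    - [1, [-0.004, -0.05, 0], [0, 0, 0]]

```text
t: 24.47
tool_pos: [0.5482, -0.0634, 0.0606]
tool_rot: [2.208, 2.054, -0.191]
contact_force: [0.6, 2.1, 0.2]
opening: 0.0002
grip_force: 1.0
```

>>> jog_arm:
  deltas:
    - [1, [0, -0.003, 0], [0, 0, 0]]
    - [1, [0, -0.006, 0], [0, 0, 0]]
    - [1, [-0.001, -0.009, 0], [0, 0, 0]]
    - [1, [-0.001, -0.012, 0], [0, 0, 0]]
    - [1, [-0.001, -0.015, 0], [0, 0, 0]]
    - [1, [-0.001, -0.018, 0], [0, 0, 0]]
    - [1, [-0.001, -0.02, 0], [0, 0, 0]]
    - [1, [-0.002, -0.02, 0], [0, 0, 0]]

```text
t: 25.13
tool_pos: [0.548, -0.0666, 0.0607]
tool_rot: [2.214, 2.057, -0.179]
contact_force: [1.5, 19.1, 3.1]
opening: -0.0001
grip_force: 9.7
```

The tray is against its stop at 19 N. I back off slowly, then lift.

>>> jog_arm:
  deltas:
    - [1, [0, 0.01, 0], [0, 0, 0]]
    - [1, [0.001, 0.02, 0], [0, 0, 0]]
    - [1, [0.003, 0.05, 0], [0, 0, 0]]
    - [1, [0.006, 0.1, 0], [0, 0, 0]]
    - [1, [0.01, 0.15, 0], [0, 0, 0]]
    - [1, [0.01, 0.2, 0.05], [0, 0, 0]]
    - [1, [0.01, 0.25, 0.15], [0, 0, 0]]
    - [1, [0.01, 0.3, 0.25], [0, 0, 0]]
    - [1, [0.01, 0.4, 0.35], [0, 0, 0]]
    - [1, [0.01, 0.5, 0.45], [0, 0, 0]]
    - [1, [0.01, 0.6, 0.5], [0, 0, 0]]
    - [1, [0.01, 0.7, 0.55], [0, 0, 0]]

```text
t: 26.13
tool_pos: [0.5514, 0.1751, 0.2627]
tool_rot: [2.208, 2.051, -0.189]
contact_force: [1.0, 0.7, -0.2]
opening: -0.0002
grip_force: 0.0
```

>>> jog_arm:
  deltas:
    - [1, [0, 0.2, 0.1], [0, 0, 0]]
    - [1, [0, 0.3, 0.15], [0, 0, 0]]
    - [1, [0, 0.3, 0.15], [0, 0, 0]]
    - [1, [0, 0.3, 0.15], [0, 0, 0]]
    - [1, [0, 0.3, 0.15], [0, 0, 0]]

```text
t: 26.55
tool_pos: [0.5514, 0.2965, 0.3219]
tool_rot: [2.204, 2.057, -0.187]
contact_force: [-0.2, -0.9, -0.6]
opening: -0.0002
grip_force: 0.0
```

```bash
python3 - <<'E'
from h import *
T=img("top");a=T[90:350,130:540,::-1];b=img("scene")[120:380,50:460,::-1]
cv2.imwrite("pics/t8.png",np.vstack([cv2.resize(a,(466,296)),cv2.resize(b,(466,296))]))
g=cv2.cvtColor(T,cv2.COLOR_RGB2GRAY);m=np.zeros_like(g);m[278:314,363:378]=(g[278:314,363:378]>95)
r=cv2.minAreaRect(np.argwhere(m)[:,::-1].astype(np.float32));print(r,on("top",r[0],.088))
E
```

```text
((372.1486511230469, 293.3918762207031), (33.372989654541016, 13.316315650939941), 80.53767395019531) [ 0.5498 -0.0831  0.088 ]
```

View pics/t8.png

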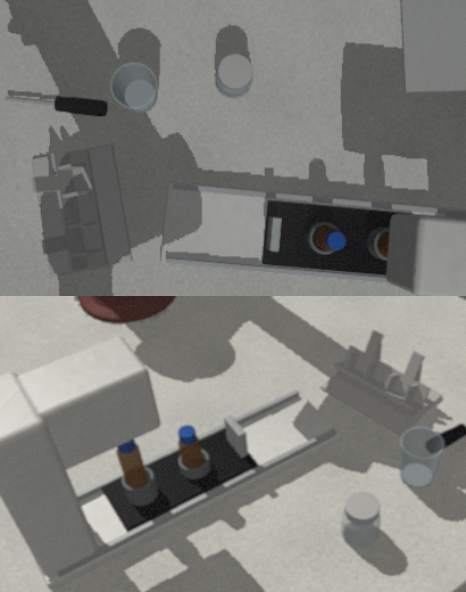

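The tray is home, with the tab at about (275,233) in the top crop and y≈-0.083, which gives about 150 mm of travel. Both vials stand in their collars, and the beaker, jar and screwdriver are unmoved.

```bash
python3 -c "
from station import ctrl
print(ctrl.finish_job())"
```

```text
the job is handed in; nothing more can be done
None
```

The job is handed in: the tall vial stands in the deep collar and the short vial in the low collar, the tray is fully home against its stop, and the beaker, jar and screwdriver were left where they were; it took about 27 s of the 72 s allowed.

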